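Reset the wax melter's control box and close it

ROBOT

A 7-joint arm with a two-finger parallel gripper is mounted at the origin on the work surface. World frame = base frame: x ahead of the robot, y to its left, z up, the work surface at z = 0. Lengths are in m, angles in rad, forces in N, time in s.
With the tool pointing down it reaches from about 0.4 to 0.875 m from the base axis. Payload 19.3 kg.
Tool frame: the origin (TCP) lies at the very end of the fingers, on their centre line; the grasp point (between the pads) lies robot.hold_point_z behind it (robot.hold_point_z is the distance from the TCP to the grasp point, in m); z points along the fingers, y is the line along which they close (so a half turn about z gives the same grasp; the last joint's range is limited). The gripper opens to 85 mm and grips with 20 to 120 N. Pads are 22 mm wide; open, the fingers measure 114 mm over their backs; the gripper's body (76 mm by 85 mm) begins 54 mm behind the grasp point. The pads swing forward as they close: fully open they stand 13 mm farther back than shut.
Start: joints at [1.092, 0.521, -0.036, 1.599, 0.021, 1.021, -0.113], TCP at [0.248, -0.574, 0.231] pointing down, gripper open.
Joint ranges: [-2.91, 2.91], [-0.3, 2.13], [-1.5, 1.42], [0.17, 2.43], [-1.26, 4.41], [0.16, 1.93], [-2.52, 2.52]. Speed limits (rad/s): [1.89, 1.89, 2.39, 2.39, 3.01, 3.01, 3.01].

INTERFACE

Orientations are given as a unit quaternion [x, y, z, w].
In Python, from cell import robot gives the robot as it stands. The module is installed in compiled form; this text tells all that it offers.
- The arm moves only by the tool play_rows, never from a script. Its argument "steps" is a list of rows, each an object of numbers: "x", "y", "z": the shift along the tool's x, y, z in m; "roll": the turn about the tool's z in degrees; "gripper": the opening, from 0 (shut) to 1 (fully open). A call has 1 to 20 rows; each row is the pose to reach, as a shift and turn from the pose commanded when the call began, along the tool's axes at that moment; what a row does not reach only later rows make up. A row lasts 1/12 s, in which the tool goes at most 41.7 mm and 7.16 degrees, less where a joint would pass 70% of its speed; a pose out of reach is approached as far as the arm can. A call with a gripper value outside its range is refused whole. The fingers move at their own pace and stop on an object; "grip_force" is the grip in N (left out, the last holds). Time passes only in rows, so rows that repeat a pose let the fingers close. It gives the time, the measured TCP pose, the force, the opening and the grip force at its end, in the units of the state.
- robot.observe(): the state, without advancing time (a new reading comes with each control period).
- robot.capture(name): name is "side" or "top" or "wrist"; returns a dict with "image" (480x640x3 uint8, blue, green, red), "depth" (480x640 float32, m along the optical axis (not along the pixel's ray), 0 where there is no reading), "camera_matrix" (3x3 intrinsics, pixels), "dist_coeffs" ([k1, k2, p1, p2, k3] as OpenCV has them; the pictures are not rectified), "rvec" (rotation vector, rad) and "tvec" (3), from world to camera coordinates, as OpenCV has them; the wrist camera has in their place "T_tool_cam" (4x4, takes a point from camera to tool coordinates, whose origin is the TCP and whose axes are the flange's). Camera axes: x right, y down, z forward; pixel columns grow to the right and rows downward; lengths in m; the calibration is good to about 2 mm. A picture is of the moment at which its call begins: read the wrist's pose just before it.
- robot.sign_off(): hands the job in; it is judged then, once.
The state is a dict: "clock": time; "q": joint angles; "dq": joint speeds; "joint_torque": joint torques, N m; "tcp_pos": TCP position; "ee_rot": TCP orientation; "ft_force": force on the tool from outside, world axes, zero at the start; "ft_torque": the same for the moment, N m; "finger_gap": opening from 0.0 (shut) to 1.0 (fully open); "finger_force": force on a finger pad.
Only numpy, scipy, OpenCV 4.12 (cv2) and the standard library are available. Lean on these libraries where they do the work, as an engineer would, in place of code of your own. Each camera call takes 0.05 s, during which the arm holds its last target. There are 200 camera calls.

TASK

The overheat cut-out of the wax melter has tripped. In the open control box on the bench, press the raised end of the rocker switch fully down, then seat the loose cover plate back on the box: both pins through its holes, flat on the rim all round. Leave the other things on the bench where they are.

Things in the scene. Friction and masses are not known exactly. Their poses are not given: they have to be found in the camera images.
- control_box: Low grey open-topped housing fixed to the bench, left or right: 110 (x) by 160 (y) by 50 mm high, walls 5. Origin: centre of underside, on the bench; z up. Flat rim 50 mm up. Steel pins 8 mm thick at (0, -68) and (0, 68) mm rise 15 mm above the rim, the top 7 mm tapering to 3 mm. White rocker in the middle, below the rim; terminals along the +x wall, a cable gland outside that wall.
- rocker (a joint): Angle (rad) of the white rocker paddle (30 by 48 by 6 mm) in the control box; pivot along the box's x, at its centre, 32 mm above the bench. 0 = tripped, the end towards the box's +y raised; 0.44 = that end fully down at its stop (on). Starts at 0 to 0.12. Stays where it is left; friction takes about 3 N at the press point.
- rocker_press (a point): Where to press: on the top face of the rocker paddle, 18 mm from its pivot towards the box's +y end. It moves with the paddle: 39 mm above the bench when tripped, 31 mm when fully down. The paddle's end is 24 mm from the pivot.
- cover: Loose aluminium plate, 110 (x) by 160 (y) by 5 mm, about 0.2 to 0.4 kg, flat on the bench on the other side from the box; 12 mm holes at (0, -68) and (0, 68) mm, black bridge handle on top in the middle. Origin: centre of underside, z up. Fits the box either way round (half a turn is the same). Seated: its origin 50 mm straight above the box's origin, y axes parallel.
- cover_grip (a point): Centre of the handle's bar, 33 mm above the cover's underside. The bar runs along the cover's y: 70 mm long, 14 mm wide (along x), 14 mm high, top 40 mm above the underside; 21 mm free between bar and plate, a 12 mm thick post under each end.
- beaker: Empty glass beaker, 68 mm across, 90 mm high, towards the far side of the bench. Origin at the centre of its underside. A bystander.
- dish: Shallow white ceramic bowl, 100 mm across, 35 mm high, towards the far side of the bench. Origin at the centre of its underside. A bystander.
- mug: White ceramic mug, 84 mm across, 95 mm high, at the left of the bench. Origin at the centre of its underside. A bystander.
There are look-alikes about, which are no part of the job. What is shaped like the control_box but blue is not meant.

How it is judged:
By the outcome, as a careful person would: the job done as asked, in the order asked, and still so for the second after the job is handed in, with the robot touching nothing.
It also fails if it takes over 48 s, if anything falls off the work surface, if the arm or the gripper's body presses on something with over 40 N, if the wrist force passes 120 N, or if a joint passes its speed limit or range.

## Working session

There is one attempt and no reset: what is moved stays moved. The work goes in short steps, Python scripts to look and compute and a tool call to move; the robot and the scene stay as the last step left them, time stands still between calls to the robot, and variables do not carry over. Pictures are saved under pics/ and viewed, at most 10 in all, crops included, and the job is handed in when it is done.

Besides the shell and the picture viewer there is one more tool, called after ">>>" as name([rows], argument=value, ...), one row to a line, values as JSON. play_rows: Moves the arm, as the interface text tells. Its arguments: {"type":"object","properties":{"steps":{"type":"array"},"grip_force":{"type":"number"}},"required":["steps"]}

```bash
mkdir -p pics
python3 - <<'E'
from cell import robot
import cv2,pickle
o=robot.observe();print({k:o[k] for k in('clock','tcp_pos','ee_rot','finger_gap','ft_force')},robot.hold_point_z)
d={}
for n in('top','side'):
    c=robot.capture(n);d[n]=c;cv2.imwrite(f'pics/{n}0.png',c['image']);print(n,c['camera_matrix'],c['dist_coeffs'],c['rvec'],c['tvec'])
pickle.dump(d,open('d0.pkl','wb'))
E
```

```text
{'clock': 0.0, 'tcp_pos': array([ 0.24827869, -0.57319582,  0.23072789]), 'ee_rot': array([ 9.79184870e-01,  2.02969594e-01, -1.47590258e-04, -5.58920240e-04]), 'finger_gap': 1.0009865789798187, 'ft_force': array([-0.08250066, -0.44268553, -0.02167451])} 0.0187
top [[603.76644922   0.         316.18619262]
 [  0.         603.76644922 244.25512622]
 [  0.           0.           1.        ]] [-0.16455694  0.          0.          0.          0.        ] [ 2.15357978 -2.20130551  0.07115135] [0.06608013 0.56867493 1.54400383]
side [[533.70182911   0.         308.86914398]
 [  0.         533.70182911 236.48347448]
 [  0.           0.           1.        ]] [-0.04622582  0.          0.          0.          0.        ] [ 0.67227901 -2.53543573  1.25713094] [0.51953648 0.21274436 1.2508715 ]
```

View pics/top0.png

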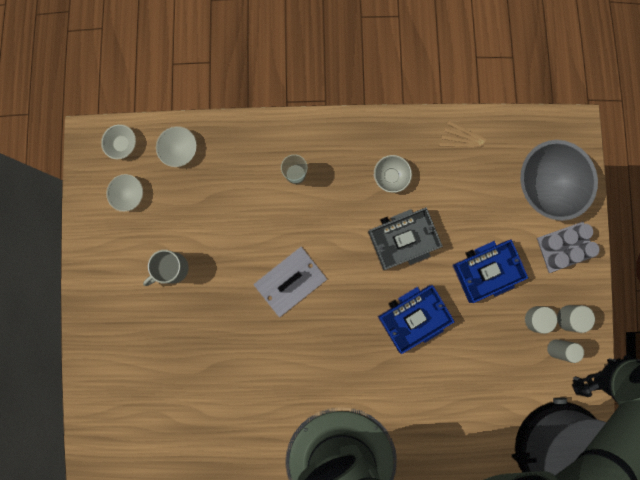

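View pics/side0.png

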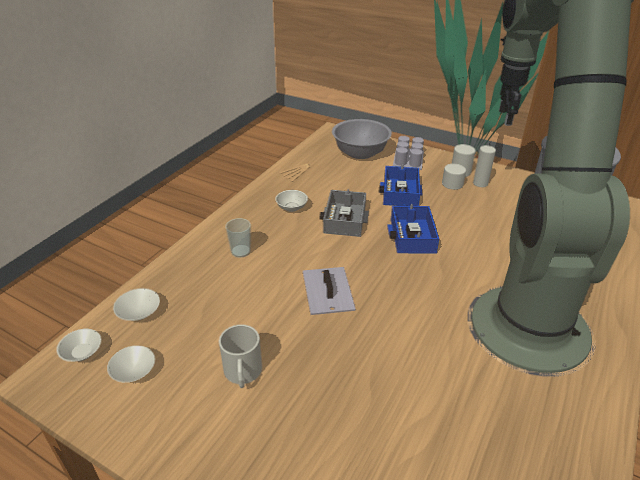

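Top view: the box candidates are grey (405,239), blue (491,271) and blue (416,319). The grey one fits because the blue ones are excluded. The cover is at (290,282) and the terminals and gland are on the box's upper (+x) side. I'll measure and confirm with a crop.

```bash
cat > h.py <<'E'
import numpy as np,cv2
from scipy.spatial.transform import Rotation as R
def cam(c,o=None):
    "R,t world->cam"
    if 'rvec' in c: return cv2.Rodrigues(np.array(c['rvec'],float))[0],np.array(c['tvec'],float).ravel()
    T=np.eye(4);T[:3,:3]=R.from_quat(o['ee_rot']).as_matrix();T[:3,3]=o['tcp_pos']
    W=np.linalg.inv(T@np.array(c['T_tool_cam']));return W[:3,:3],W[:3,3]
def rays(c,px):
    u=cv2.undistortPoints(np.array(px,float).reshape(-1,1,2),c['camera_matrix'],c['dist_coeffs'])[:,0]
    return np.c_[u,np.ones(len(u))]
def onplane(c,px,z,o=None):
    Rm,t=cam(c,o);d=rays(c,px)@Rm;C=-Rm.T@t
    return C+d*((z-C[2])/d[:,2])[:,None]
def cloud(c,o=None):
    Rm,t=cam(c,o);v,u=np.mgrid[:480,:640];r=rays(c,np.c_[u.ravel(),v.ravel()])
    return ((r*c['depth'].reshape(-1,1)-t)@Rm).reshape(480,640,3)
def rect(P):
    "centre, yaw of long side (deg, +-90), sizes mm from xy points"
    (cx,cy),(w,h),a=cv2.minAreaRect((P[:,:2]*1000).astype(np.float32))
    if w<h: w,h,a=h,w,a+90
    return cx/1000,cy/1000,(a+90)%180-90,w,h
E
python3 - <<'E'
import pickle,cv2,numpy as np
from h import *
d=pickle.load(open('d0.pkl','rb'));c=d['top'];P=cloud(c);Z=P[...,2]
im=c['image'];hsv=cv2.cvtColor(im,cv2.COLOR_BGR2HSV)
print('bench z',np.median(Z[300:400,150:250]))
def roi(x0,x1,y0,y1):
    m=np.zeros((480,640),bool);m[y0:y1,x0:x1]=1;return m
print('box hsv',hsv[258,380],'cover',hsv[275,270],hsv[290,310],'wood',hsv[330,200])
b=roi(355,452,200,278)&(Z>.042)&(Z<.056);b=cv2.morphologyEx(b.astype(np.uint8),cv2.MORPH_OPEN,np.ones((2,2)))>0
print('rim depth',rect(P[b]))
m=(roi(362,448,200,278)&(hsv[...,1]<60)).astype(np.uint8)
cn=max(cv2.findContours(m,0,1)[0],key=cv2.contourArea);print('box col@.05',rect(onplane(c,cn[:,0],.05)))
p=roi(355,452,200,278)&(Z>.056)
n,l,s,ce=cv2.connectedComponentsWithStats(p.astype(np.uint8))
for i in range(1,n):print('pin',s[i],P[l==i].mean(0))
m=(roi(245,335,240,322)&(hsv[...,1]<60)).astype(np.uint8);m=cv2.morphologyEx(m,cv2.MORPH_CLOSE,np.ones((9,9)))
cn=max(cv2.findContours(m,0,1)[0],key=cv2.contourArea);print('cover',rect(onplane(c,cn[:,0],.005)))
h=roi(265,315,260,305)&(hsv[...,2]<50);q=roi(265,315,260,305)&(Z>.03);print('handle',h.sum(),rect(onplane(c,np.argwhere(h)[:,::-1],.04)),q.sum(),rect(P[q]),Z[q].max())
cv2.imwrite('pics/crop.png',np.hstack([cv2.resize(im[195:285,350:460],None,fx=4,fy=4),cv2.resize(im[240:330,240:330],None,fx=4,fy=4)]))
E
```

```text
bench z 0.00011319078497243759
box hsv [75  8 64] cover [120   8 135] [114   9 136] wood [ 16 117 139]
rim depth (0.5495775146484375, -0.105482421875, -69.72954368591309, 338.009765625, 111.0086441040039)
box col@.05 (0.5787068481445312, -0.17364784240722655, -70.0750732421875, 163.88079833984375, 133.3292236328125)
pin [446 202   1   1   1] [0.4509947  0.03827122 1.58330182]
pin [397 204   1   1   1] [0.4509947  0.03827122 1.58330182]
pin [450 206   1   1   1] [0.4509947  0.03827122 1.58330182]
pin [376 208   1   1   1] [0.4509947  0.03827122 1.58330182]
pin [394 209   1   1   1] [0.4509947  0.03827122 1.58330182]
pin [415 213   1   1   1] [ 0.64168976 -0.20070669  0.05697815]
pin [428 213   1   1   1] [ 0.64099789 -0.23415002  0.05718219]
pin [408 214   1   1   1] [ 0.63952711 -0.18268334  0.05662241]
pin [443 216   1   1   1] [0.4509947  0.03827122 1.58330182]
pin [400 219   1   1   1] [ 0.62702029 -0.16161863  0.05743264]
pin [384 221   1   1   1] [0.4509947  0.03827122 1.58330182]
pin [390 221   1   1   1] [ 0.6224541  -0.13589957  0.0572646 ]
pin [429 227   4   3   8] [ 0.60178
[... 1143 characters left out ...]
in [355 266   1   1   1] [0.4509947  0.03827122 1.58330182]
pin [390 268   1   1   1] [0.4509947  0.03827122 1.58330182]
pin [402 268   1   1   1] [0.4509947  0.03827122 1.58330182]
pin [417 269   1   1   1] [0.4509947  0.03827122 1.58330182]
pin [397 272   1   1   1] [0.4509947  0.03827122 1.58330182]
pin [430 274   1   1   1] [0.4509947  0.03827122 1.58330182]
cover (0.4758203125, 0.12465406799316406, -52.57109451293945, 160.72369384765625, 110.34388732910156)
handle 137 (0.4750670471191406, 0.12318733215332031, -52.5399055480957, 67.84799194335938, 13.185949325561523) 163 (0.4747669677734375, 0.0959241714477539, -89.92198600620031, 115.24105834960938, 47.70151901245117) 1.5833018225076307
```

View pics/crop.png

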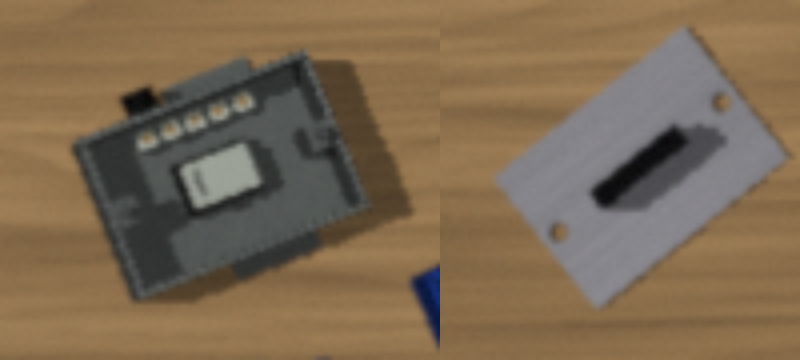

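The left crop confirms the grey open box: pins at about (125,205) and (320,135), terminals and gland on the upper side, so +x is up and +y is left. The right crop shows the cover with both holes and its handle. I'll add a helper that turns world targets into shifts.

```bash
cat >> h.py <<'E'
def shift(o,p,yaw=None):
    "tool-axes shift (m) to world p and roll (deg) for tool-x azimuth yaw"
    M=R.from_quat(o['ee_rot']).as_matrix();a=np.degrees(np.arctan2(M[1,0],M[0,0]))
    r=None if yaw is None else (-(yaw-a)+180)%360-180
    return (M.T@(np.array(p)-o['tcp_pos'])).round(4),r,a
E
python3 - <<'E'
from cell import robot
from h import *
o=robot.observe();print(shift(o,(.57,-.165,.231),110),shift(o,(.4,-.35,.231)))
E
```

```text
(array([ 0.4575, -0.2467, -0.    ]), np.float64(-86.5785774934997), np.float64(23.421422506500303)) (array([ 2.280e-01, -1.446e-01, -1.000e-04]), None, np.float64(23.421422506500303))
```

>>> play_rows([
  {"x": 0.033,"y": -0.018,"roll": -6,"gripper": 0},
  {"x": 0.066,"y": -0.036,"roll": -12,"gripper": 0},
  {"x": 0.099,"y": -0.053,"roll": -19,"gripper": 0},
  {"x": 0.132,"y": -0.071,"roll": -25,"gripper": 0},
  {"x": 0.165,"y": -0.089,"roll": -31,"gripper": 0},
  {"x": 0.198,"y": -0.107,"roll": -37,"gripper": 0},
  {"x": 0.231,"y": -0.125,"roll": -44,"gripper": 0},
  {"x": 0.264,"y": -0.142,"roll": -50,"gripper": 0},
  {"x": 0.297,"y": -0.16,"roll": -56,"gripper": 0},
  {"x": 0.33,"y": -0.178,"roll": -62,"gripper": 0},
  {"x": 0.363,"y": -0.196,"roll": -69,"gripper": 0},
  {"x": 0.396,"y": -0.214,"roll": -75,"gripper": 0},
  {"x": 0.43,"y": -0.232,"roll": -81,"gripper": 0},
  {"x": 0.4575,"y": -0.2467,"roll": -86.6,"gripper": 0},
  {"x": 0.4575,"y": -0.2467,"roll": -86.6,"gripper": 0},
  {"x": 0.4575,"y": -0.2467,"roll": -86.6,"gripper": 0},
  {"x": 0.4575,"y": -0.2467,"roll": -86.6,"gripper": 0},
])

```text
invalid input
```

Run:
```python
from cell import robot
import cv2,pickle
o=robot.observe();c=robot.capture('wrist');pickle.dump((o,c),open('w1.pkl','wb'));cv2.imwrite('pics/w1.png',c['image']);print(o['clock'],o['tcp_pos'],o['ft_force'],o['finger_gap'],c['T_tool_cam'])
```

```text
0.1 [ 0.24826814 -0.5732581   0.23079144] [ 0.36912089  0.1126049  -0.96557501] 0.9983812807224004 [[ 4.79671797e-04 -9.48587801e-01 -3.16513750e-01  8.16591096e-02]
 [ 9.99999843e-01  5.47196463e-04 -1.24456418e-04 -4.39068659e-04]
 [ 2.91253044e-04 -3.16513640e-01  9.48587914e-01 -1.42820725e-01]
 [ 0.00000000e+00  0.00000000e+00  0.00000000e+00  1.00000000e+00]]
```

View pics/w1.png

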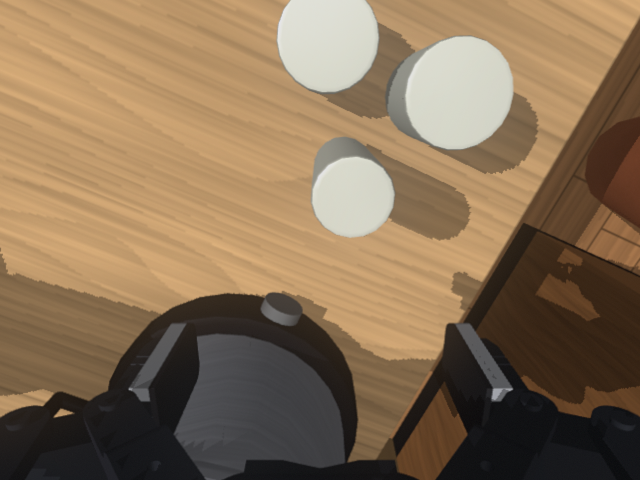

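The picture shows three cups and the pot under the gripper, because the move was refused. I'll retry with every key given in each row.

>>> play_rows([
  {"x": 0.033,"y": -0.018,"z": 0,"roll": -6,"gripper": 0},
  {"x": 0.066,"y": -0.036,"z": 0,"roll": -12,"gripper": 0},
  {"x": 0.099,"y": -0.053,"z": 0,"roll": -19,"gripper": 0},
  {"x": 0.132,"y": -0.071,"z": 0,"roll": -25,"gripper": 0},
  {"x": 0.165,"y": -0.089,"z": 0,"roll": -31,"gripper": 0},
  {"x": 0.198,"y": -0.107,"z": 0,"roll": -37,"gripper": 0},
  {"x": 0.231,"y": -0.125,"z": 0,"roll": -44,"gripper": 0},
  {"x": 0.264,"y": -0.142,"z": 0,"roll": -50,"gripper": 0},
  {"x": 0.297,"y": -0.16,"z": 0,"roll": -56,"gripper": 0},
  {"x": 0.33,"y": -0.178,"z": 0,"roll": -62,"gripper": 0},
  {"x": 0.363,"y": -0.196,"z": 0,"roll": -69,"gripper": 0},
  {"x": 0.396,"y": -0.214,"z": 0,"roll": -75,"gripper": 0},
  {"x": 0.43,"y": -0.232,"z": 0,"roll": -81,"gripper": 0},
  {"x": 0.4575,"y": -0.2467,"z": 0,"roll": -86.6,"gripper": 0},
  {"x": 0.4575,"y": -0.2467,"z": 0,"roll": -86.6,"gripper": 0},
  {"x": 0.4575,"y": -0.2467,"z": 0,"roll": -86.6,"gripper": 0},
  {"x": 0.4575,"y": -0.2467,"z": 0,"roll": -86.6,"gripper": 0},
])

```text
clock: 1.57
tcp_pos: [0.5698, -0.1657, 0.231]
ee_rot: [0.574, 0.819, -0.0, -0.0]
ft_force: [0.1, -0.7, 0.8]
finger_gap: 0.003
finger_force: 0.0
```

Run:
```python
from cell import robot
import cv2,pickle
o=robot.observe();c=robot.capture('wrist');pickle.dump((o,c),open('w1.pkl','wb'));cv2.imwrite('pics/w1b.png',c['image']);print(o['clock'],o['tcp_pos'])
```

```text
1.5667 [ 0.56977871 -0.16572011  0.23095046]
```

View pics/w1b.png

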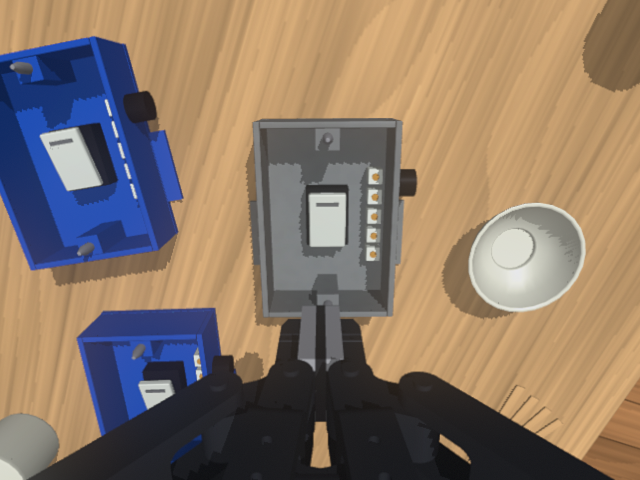

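The wrist view shows the grey box centred, with rim corners at about (254,121), (402,121), (393,315) and (265,315). The +y pin tip is at (327,138) and the paddle is at (327,218). The dish is at (527,257), and the blue look-alikes are on the left.

Run:
```python
import pickle
from h import *
o,c=pickle.load(open('w1.pkl','rb'));P=cloud(c,o);Z=P[...,2]
Q=onplane(c,[(254,121),(402,121),(393,315),(265,315)],.05,o);print('corners',Q.round(4).tolist(),rect(Q))
print('pin',onplane(c,[(327,138)],.065,o).round(4))
m=np.zeros((480,640),bool);m[110:318,240:415]=1
b=(m&(abs(Z-.05)<.003)).astype(np.uint8);b=cv2.morphologyEx(b,cv2.MORPH_OPEN,np.ones((3,3)))>0;print('rim',rect(P[b]),Z[b].mean())
p=m&(Z>.055)&(Z<.07);p[300:]=0;n,l,s,_=cv2.connectedComponentsWithStats(p.astype(np.uint8))
for i in range(1,n):
    if s[i,4]>8:print(s[i],P[l==i].mean(0),Z[l==i].max())
hsv=cv2.cvtColor(c['image'],cv2.COLOR_BGR2HSV);w=np.zeros((480,640),bool);w[180:255,300:352]=1;w&=(hsv[...,2]>150)
print('paddle',rect(P[w]),P[w].mean(0)); k=P[w]
cxy=np.array(rect(Q)[:2]);yv=np.array([np.cos(np.radians(110)),np.sin(np.radians(110))])
s=(k[:,:2]-cxy)@yv;print('z slope',np.polyfit(s,k[:,2],1),s.min(),s.max())
```

```text
corners [[0.5018, -0.1198, 0.05], [0.6033, -0.0829, 0.05], [0.6591, -0.2308, 0.05], [0.5574, -0.2678, 0.05]] (0.5804417114257813, -0.17529397583007814, -69.4193000793457, 159.19332885742188, 108.16265869140625)
pin [[ 0.5554 -0.1119  0.065 ]]
rim (0.5800476684570313, -0.17648304748535157, -69.54969215393066, 160.40304565429688, 110.34492492675781) 0.04992285547477349
[323 133  11  12  98] [ 0.55620713 -0.11239436  0.06174775] 0.06595670892859783
paddle (0.56740869140625, -0.14291555786132812, -69.48945808410645, 119.05828857421875, 29.259708404541016) [ 0.57963343 -0.17552791  0.03645685]
z slope [0.63540208 0.03642087] -0.024615065661859857 0.0943698438507721
```

Run:
```python
from cell import robot
from h import *
o=robot.observe();print(shift(o,(.5718,-.1534,.046),110.5))
```

```text
(array([0.0114, 0.0066, 0.1851]), np.float64(-0.5911674411935621), np.float64(109.90883255880644))
```

>>> play_rows([
  {"x": 0.006,"y": 0.003,"z": 0.035,"roll": -0.6,"gripper": 0},
  {"x": 0.0114,"y": 0.0066,"z": 0.07,"roll": -0.6,"gripper": 0},
  {"x": 0.0114,"y": 0.0066,"z": 0.1,"roll": -0.6,"gripper": 0},
  {"x": 0.0114,"y": 0.0066,"z": 0.13,"roll": -0.6,"gripper": 0},
  {"x": 0.0114,"y": 0.0066,"z": 0.155,"roll": -0.6,"gripper": 0},
  {"x": 0.0114,"y": 0.0066,"z": 0.175,"roll": -0.6,"gripper": 0},
  {"x": 0.0114,"y": 0.0066,"z": 0.185,"roll": -0.6,"gripper": 0},
  {"x": 0.0114,"y": 0.0066,"z": 0.188,"roll": -0.6,"gripper": 0},
  {"x": 0.0114,"y": 0.0066,"z": 0.19,"roll": -0.6,"gripper": 0},
  {"x": 0.0114,"y": 0.0066,"z": 0.192,"roll": -0.6,"gripper": 0},
  {"x": 0.0114,"y": 0.0066,"z": 0.194,"roll": -0.6,"gripper": 0},
  {"x": 0.0114,"y": 0.0066,"z": 0.196,"roll": -0.6,"gripper": 0},
  {"x": 0.0114,"y": 0.0066,"z": 0.197,"roll": -0.6,"gripper": 0},
  {"x": 0.0114,"y": 0.0066,"z": 0.198,"roll": -0.6,"gripper": 0},
  {"x": 0.0114,"y": 0.0066,"z": 0.198,"roll": -0.6,"gripper": 0},
])

```text
clock: 2.87
tcp_pos: [0.5728, -0.1521, 0.0335]
ee_rot: [0.569, 0.822, 0.0, 0.0]
ft_force: [0.1, 1.5, 2.9]
finger_gap: 0.001
finger_force: 1.3
```

>>> play_rows([
  {"x": 0,"y": 0,"z": 0.001,"roll": 0,"gripper": 0},
  {"x": 0,"y": 0,"z": 0.0015,"roll": 0,"gripper": 0},
  {"x": 0,"y": 0,"z": 0.002,"roll": 0,"gripper": 0},
  {"x": 0,"y": 0,"z": 0.002,"roll": 0,"gripper": 0},
])

```text
clock: 3.2
tcp_pos: [0.5726, -0.1523, 0.0312]
ee_rot: [0.569, 0.822, 0.0, 0.0]
ft_force: [0.9, 1.4, 2.3]
finger_gap: -0.0
finger_force: 1.3
```

>>> play_rows([
  {"x": 0,"y": 0,"z": 0.0005,"roll": 0,"gripper": 0},
  {"x": 0,"y": 0,"z": 0.001,"roll": 0,"gripper": 0},
  {"x": 0,"y": 0,"z": 0.0015,"roll": 0,"gripper": 0},
  {"x": 0,"y": 0,"z": 0.0015,"roll": 0,"gripper": 0},
])

```text
clock: 3.53
tcp_pos: [0.5728, -0.1523, 0.0305]
ee_rot: [0.569, 0.822, 0.0, 0.0]
ft_force: [-2.6, 3.4, 16.8]
finger_gap: 0.001
finger_force: 8.5
```

Force jumped to 16.8 N, so the rocker is at its stop. I'll rise, check it, then go to the cover.

>>> play_rows([
  {"x": 0,"y": 0,"z": -0.005,"roll": 0,"gripper": 0},
  {"x": 0,"y": 0,"z": -0.03,"roll": 0,"gripper": 0},
  {"x": 0,"y": 0,"z": -0.07,"roll": 0,"gripper": 0},
  {"x": 0,"y": 0,"z": -0.11,"roll": 0,"gripper": 0},
  {"x": 0,"y": 0,"z": -0.15,"roll": 0,"gripper": 0},
  {"x": 0,"y": 0,"z": -0.19,"roll": 0,"gripper": 0},
  {"x": 0,"y": 0,"z": -0.2,"roll": 0,"gripper": 0},
  {"x": 0,"y": 0,"z": -0.2,"roll": 0,"gripper": 0.9},
])

```text
clock: 4.2
tcp_pos: [0.5735, -0.153, 0.2332]
ee_rot: [0.57, 0.822, 0.001, 0.002]
ft_force: [0.2, 0.1, -0.1]
finger_gap: 0.126
finger_force: 0.0
```

Run:
```python
from cell import robot
import pickle
from h import *
o=robot.observe();c=robot.capture('wrist');pickle.dump((o,c),open('w2.pkl','wb'));cv2.imwrite('pics/w2.png',c['image'])
P=cloud(c,o);cxy=np.array([.58,-.1757]);a=np.radians(110.5);yv=np.array([np.cos(a),np.sin(a)]);xv=np.array([yv[1],-yv[0]])
s=(P[...,:2]-cxy)@yv;t=(P[...,:2]-cxy)@xv
for lo in range(-24,24,6):
    m=(abs(t)<.012)&(s>lo/1e3)&(s<(lo+6)/1e3)&(P[...,2]<.06)&(P[...,2]>.02);print(lo+3,m.sum(),np.median(P[...,2][m]).round(4))
print(o['tcp_pos'],shift(o,(.4755,.124,.231),127.5))
```

```text
-21 183 0.0397
-15 211 0.0386
-9 213 0.037
-3 206 0.0357
3 218 0.0345
9 208 0.0332
15 218 0.0323
21 273 0.0299
[ 0.57351128 -0.15303094  0.23315947] (array([0.2938, 0.0056, 0.0012]), np.float64(-16.93246998288788), np.float64(110.56753001711212))
```

The paddle's slope is now about -0.22, so it is fully down. On to the cover.

>>> play_rows([
  {"x": 0.035,"y": 0.001,"z": 0,"roll": -2,"gripper": 0.9},
  {"x": 0.07,"y": 0.001,"z": 0,"roll": -5,"gripper": 0.9},
  {"x": 0.105,"y": 0.002,"z": 0,"roll": -8,"gripper": 0.9},
  {"x": 0.14,"y": 0.003,"z": 0,"roll": -11,"gripper": 0.9},
  {"x": 0.175,"y": 0.004,"z": 0,"roll": -14,"gripper": 0.9},
  {"x": 0.21,"y": 0.005,"z": 0,"roll": -16,"gripper": 0.9},
  {"x": 0.245,"y": 0.0056,"z": 0,"roll": -17,"gripper": 0.9},
  {"x": 0.275,"y": 0.0056,"z": 0,"roll": -17,"gripper": 0.9},
  {"x": 0.2938,"y": 0.0056,"z": 0,"roll": -17,"gripper": 0.9},
  {"x": 0.2938,"y": 0.0056,"z": 0,"roll": -17,"gripper": 0.9},
  {"x": 0.2938,"y": 0.0056,"z": 0,"roll": -17,"gripper": 0.9},
])

```text
clock: 5.17
tcp_pos: [0.4735, 0.1249, 0.2287]
ee_rot: [0.441, 0.898, -0.001, -0.001]
ft_force: [0.2, -0.4, -0.5]
finger_gap: 0.899
finger_force: 0.0
```

Run:
```python
from cell import robot
import pickle
from h import *
o=robot.observe();c=robot.capture('wrist');pickle.dump((o,c),open('w3.pkl','wb'));cv2.imwrite('pics/w3.png',c['image'])
P=cloud(c,o);Z=P[...,2]
near=np.hypot(P[...,0]-.4755,P[...,1]-.124)<.11
def big(m):
    m=cv2.morphologyEx(m.astype(np.uint8),cv2.MORPH_OPEN,np.ones((3,3)));n,l,s,_=cv2.connectedComponentsWithStats(m);return l==1+s[1:,4].argmax()
m=big(near&(Z>.003)&(Z<.009));print('plate',rect(P[m]),m.sum())
m=big(near&(Z>.035)&(Z<.045));print('bar',rect(P[m]),m.sum(),np.median(Z[m]))
print(o['clock'],o['tcp_pos'],o['finger_gap'])
```

```text
plate (0.4764493408203125, 0.12404463195800781, -52.57844543457031, 160.67893981933594, 110.3990478515625) 20861
bar (0.476336669921875, 0.12441914367675781, -52.513607025146484, 69.9343490600586, 13.576138496398926) 1486 0.04008785181578141
5.1667 [0.4735172  0.12491185 0.22871489] 0.898792389223671
```

View pics/w3.png

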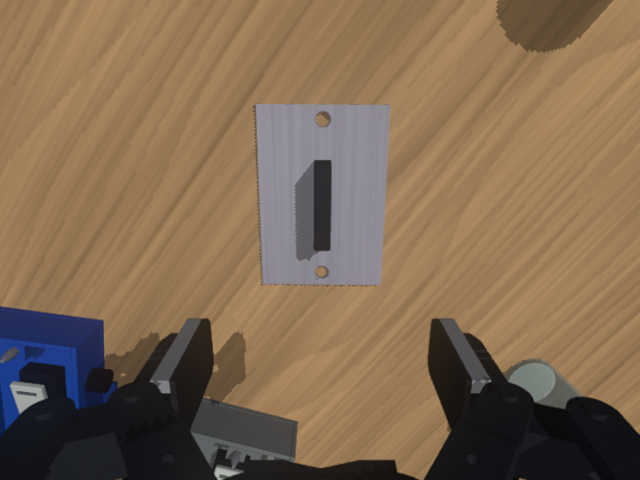

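The wrist view shows the cover at (322,195), handle bar at (322,205), holes at (322,119) and (321,271), with nothing near it. I'll compute the descent.

Run:
```python
from cell import robot
from h import *
o=robot.observe();print(o['tcp_pos'],shift(o,(.4764,.1243,.0125),127.45))
```

```text
[0.47396136 0.12399067 0.228817  ] (array([-0.0013,  0.0025,  0.2163]), np.float64(0.17791942432410224), np.float64(127.6279194243241))
```

>>> play_rows([
  {"x": -0.0013,"y": 0.0025,"z": 0.035,"roll": 0.2,"gripper": 0.7},
  {"x": -0.0013,"y": 0.0025,"z": 0.07,"roll": 0.2,"gripper": 0.7},
  {"x": -0.0013,"y": 0.0025,"z": 0.105,"roll": 0.2,"gripper": 0.7},
  {"x": -0.0013,"y": 0.0025,"z": 0.135,"roll": 0.2,"gripper": 0.7},
  {"x": -0.0013,"y": 0.0025,"z": 0.16,"roll": 0.2,"gripper": 0.7},
  {"x": -0.0013,"y": 0.0025,"z": 0.18,"roll": 0.2,"gripper": 0.7},
  {"x": -0.0013,"y": 0.0025,"z": 0.19,"roll": 0.2,"gripper": 0.7},
  {"x": -0.0013,"y": 0.0025,"z": 0.19,"roll": 0.2,"gripper": 0.7},
])

```text
clock: 5.88
tcp_pos: [0.476, 0.124, 0.0377]
ee_rot: [0.443, 0.896, -0.001, -0.001]
ft_force: [-0.7, -0.6, 0.1]
finger_gap: 0.7
finger_force: 0.0
```

Run:
```python
from cell import robot
from h import *
o=robot.observe();print(o['tcp_pos'],o['ft_force'],o['finger_gap'],shift(o,(.4764,.1243,.0125),127.45))
```

```text
[0.47597178 0.12395671 0.037742  ] [-0.65820384 -0.63439118  0.1218674 ] 0.7002868425124988 (array([-0.    ,  0.0006,  0.0252]), np.float64(-0.07863043860464813), np.float64(127.37136956139534))
```

>>> play_rows([
  {"x": 0,"y": 0.0005,"z": 0.01,"roll": 0,"gripper": 0.7},
  {"x": 0,"y": 0.0005,"z": 0.02,"roll": 0,"gripper": 0.7},
  {"x": 0,"y": 0.0005,"z": 0.0245,"roll": 0,"gripper": 0.7},
  {"x": 0,"y": 0.0005,"z": 0.0245,"roll": 0,"gripper": 0.4},
  {"x": 0,"y": 0.0005,"z": 0.0245,"roll": 0,"gripper": 0},
  {"x": 0,"y": 0.0005,"z": 0.0245,"roll": 0,"gripper": 0},
  {"x": 0,"y": 0.0005,"z": 0.0245,"roll": 0,"gripper": 0},
  {"x": 0,"y": 0.0005,"z": 0.0245,"roll": 0,"gripper": 0},
  {"x": 0,"y": 0.0005,"z": 0.0245,"roll": 0,"gripper": 0},
  {"x": 0,"y": 0.0005,"z": 0.0245,"roll": 0,"gripper": 0},
], grip_force=60)

```text
clock: 6.72
tcp_pos: [0.4776, 0.1254, 0.0159]
ee_rot: [0.443, 0.897, 0.0, 0.0]
ft_force: [-1.3, -0.3, 5.8]
finger_gap: 0.15
finger_force: 58.9
```

>>> play_rows([
  {"x": 0,"y": 0,"z": -0.005,"roll": 0,"gripper": 0},
  {"x": 0,"y": 0,"z": -0.02,"roll": 0,"gripper": 0},
  {"x": 0,"y": 0,"z": -0.05,"roll": 0,"gripper": 0},
  {"x": 0,"y": 0,"z": -0.08,"roll": 0,"gripper": 0},
  {"x": 0,"y": 0,"z": -0.11,"roll": 0,"gripper": 0},
  {"x": 0,"y": 0,"z": -0.13,"roll": 0,"gripper": 0},
  {"x": 0,"y": 0,"z": -0.14,"roll": 0,"gripper": 0},
  {"x": 0,"y": 0,"z": -0.14,"roll": 0,"gripper": 0},
  {"x": 0,"y": 0,"z": -0.14,"roll": 0,"gripper": 0},
])

```text
clock: 7.47
tcp_pos: [0.4773, 0.1251, 0.1549]
ee_rot: [0.443, 0.896, -0.0, 0.0]
ft_force: [0.2, 0.2, -2.9]
finger_gap: 0.15
finger_force: 58.9
```

Run:
```python
from cell import robot
from h import *
o=robot.observe();print(o['tcp_pos'],o['ft_force'],o['ft_torque'],o['finger_gap'])
c=robot.capture('wrist');cv2.imwrite('pics/w4.png',c['image'])
P=cloud(c,o);Z=P[...,2];M=R.from_quat(o['ee_rot']).as_matrix()
m=(Z>o['tcp_pos'][2]-.03)&(np.hypot(P[...,0]-o['tcp_pos'][0],P[...,1]-o['tcp_pos'][1])<.11)&(Z<o['tcp_pos'][2]+.005)
T=(P[m]-o['tcp_pos'])@M
A=np.c_[T[:,:2],np.ones(len(T))];k=np.linalg.lstsq(A,T[:,2],rcond=None)[0]
for _ in range(3):
    g=abs(A@k-T[:,2])<.003;k=np.linalg.lstsq(A[g],T[g,2],rcond=None)[0]
print('plate top plane in tool z=ax+by+c',k,g.sum(),rect(T[g]),'tool extents',T[g].min(0),T[g].max(0))
print(shift(o,(.58,-.1757,o['tcp_pos'][2]),110.5))
```

```text
[0.47732582 0.12508666 0.15491774] [ 0.24504394  0.20459385 -2.91509041] [ 0.03656707  0.04032043 -0.02191014] 0.15009652481426772
plate top plane in tool z=ax+by+c [-0.00084931  0.0007416   0.01074009] 67502 (-9.52911376953125e-05, 0.00016062545776367187, -0.01821136474609375, 159.6772918701172, 111.3525390625) tool extents [-0.07993357 -0.05554016  0.00771934] [0.07976022 0.05581279 0.01375016]
(array([-3.013e-01, -1.011e-01,  1.000e-04]), np.float64(16.897435267633966), np.float64(127.39743526763395))
```

View pics/w4.png

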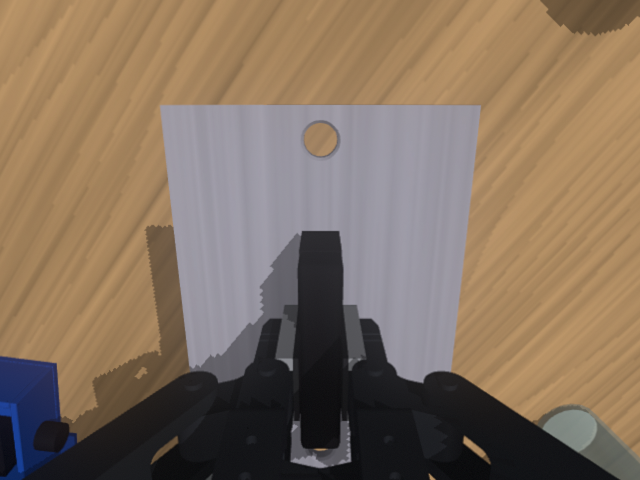

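The wrist view shows the plate level and square in the grip, centred on the TCP within 0.2 mm, with its hole at (321,139). Moving above the box.

>>> play_rows([
  {"x": -0.015,"y": -0.005,"z": 0,"roll": 1,"gripper": 0},
  {"x": -0.04,"y": -0.0135,"z": 0,"roll": 3,"gripper": 0},
  {"x": -0.07,"y": -0.0235,"z": 0,"roll": 5,"gripper": 0},
  {"x": -0.1,"y": -0.0335,"z": 0,"roll": 7,"gripper": 0},
  {"x": -0.13,"y": -0.0435,"z": 0,"roll": 9,"gripper": 0},
  {"x": -0.16,"y": -0.0535,"z": 0,"roll": 11,"gripper": 0},
  {"x": -0.19,"y": -0.0637,"z": 0,"roll": 13,"gripper": 0},
  {"x": -0.22,"y": -0.0738,"z": 0,"roll": 15,"gripper": 0},
  {"x": -0.25,"y": -0.0839,"z": 0,"roll": 16,"gripper": 0},
  {"x": -0.275,"y": -0.0923,"z": 0,"roll": 16.9,"gripper": 0},
  {"x": -0.292,"y": -0.098,"z": 0,"roll": 16.9,"gripper": 0},
  {"x": -0.3013,"y": -0.1011,"z": 0,"roll": 16.9,"gripper": 0},
  {"x": -0.3013,"y": -0.1011,"z": 0,"roll": 16.9,"gripper": 0},
  {"x": -0.3013,"y": -0.1011,"z": 0,"roll": 16.9,"gripper": 0},
  {"x": -0.3013,"y": -0.1011,"z": 0,"roll": 16.9,"gripper": 0},
])

```text
clock: 8.77
tcp_pos: [0.5798, -0.1736, 0.1547]
ee_rot: [0.569, 0.822, 0.0, -0.001]
ft_force: [1.1, -0.6, -1.2]
finger_gap: 0.153
finger_force: 58.8
```

```bash
cat > fine.py <<'E'
from cell import robot
from h import *
o=robot.observe();print(o['tcp_pos'],o['ft_force'],o['ft_torque'],o['finger_gap'],shift(o,(.580,-.1757,.0857),110.5))
E
python3 fine.py
```

```text
[ 0.57981498 -0.17362966  0.15468184] [ 1.11149176 -0.63737402 -1.19519468] [ 0.01929138 -0.05492425  0.00251453] 0.15253463623630323 (array([-0.0021, -0.0005,  0.069 ]), np.float64(0.11909343075649304), np.float64(110.61909343075648))
```

>>> play_rows([
  {"x": -0.001,"y": -0.0005,"z": 0.015,"roll": 0,"gripper": 0},
  {"x": -0.0023,"y": -0.0005,"z": 0.035,"roll": 0,"gripper": 0},
  {"x": -0.0023,"y": -0.0005,"z": 0.055,"roll": 0,"gripper": 0},
  {"x": -0.0023,"y": -0.0005,"z": 0.065,"roll": 0,"gripper": 0},
  {"x": -0.0023,"y": -0.0005,"z": 0.068,"roll": 0,"gripper": 0},
  {"x": -0.0023,"y": -0.0005,"z": 0.068,"roll": 0,"gripper": 0},
  {"x": -0.0023,"y": -0.0005,"z": 0.068,"roll": 0,"gripper": 0},
  {"x": -0.0023,"y": -0.0005,"z": 0.068,"roll": 0,"gripper": 0},
])

```text
clock: 9.43
tcp_pos: [0.5811, -0.1775, 0.0884]
ee_rot: [0.57, 0.822, 0.0, 0.001]
ft_force: [0.0, -0.8, -1.0]
finger_gap: 0.148
finger_force: 58.8
```

```bash
cat >> fine.py <<'E'
c=robot.capture('wrist');h=cv2.resize(c['image'][90:190,240:400],None,fx=4,fy=4);cv2.imwrite('pics/hole%d.png'%(o['clock']*100),h)
Q=onplane(c,[(0,0)],0,o)
M=R.from_quat(o['ee_rot']).as_matrix()
Rm,t=cam(c,o)
def proj(p): return cv2.projectPoints(np.array([p],float),cv2.Rodrigues(Rm)[0],t,c['camera_matrix'],c['dist_coeffs'])[0].ravel()
a=np.radians(110.5);pin=np.array([.58-.350*.068,-.176+.937*.068,.065])
print('hole px exp',proj(o['tcp_pos']+M@[.068,0,.0107]),'pin tip px exp',proj(pin),'hole low',proj(o['tcp_pos']+M@[.068,0,.0157]))
E
python3 fine.py; ls pics
```

```text
[ 0.58110892 -0.17754992  0.08837457] [ 0.04085967 -0.80352409 -0.96602635] [ 0.01158883 -0.00431294 -0.01448313] 0.14815809855890985 (array([ 0.0021, -0.0004,  0.0027]), np.float64(0.028619643461070154), np.float64(110.52861964346106))
hole px exp [319.31274062 140.01058079] pin tip px exp [318.14895724 131.86846638] hole low [319.34436229 138.7455545 ]
crop.png
hole943.png
side0.png
top0.png
w1.png
w1b.png
w2.png
w3.png
w4.png
```

```bash
cp pics/hole943.png pics/h1.png; python3 -c "
import cv2,glob
print(cv2.imread('pics/h1.png').shape)"
```

```text
(400, 640, 3)
```

View pics/h1.png

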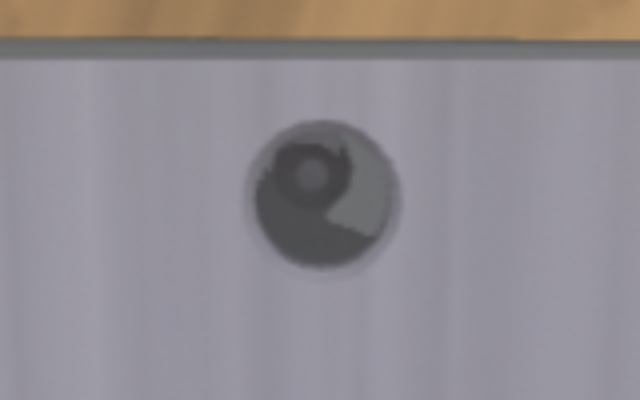

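The hole centre is at crop (322,194) and the pin tip at (312,173). The pin is inside the hole, about 1 mm off toward +x and -y in tool axes, so I'll correct and lower.

>>> play_rows([
  {"x": 0.0012,"y": -0.0008,"z": 0.0,"roll": 0,"gripper": 0},
  {"x": 0.0012,"y": -0.0008,"z": 0.004,"roll": 0,"gripper": 0},
  {"x": 0.0012,"y": -0.0008,"z": 0.007,"roll": 0,"gripper": 0},
  {"x": 0.0012,"y": -0.0008,"z": 0.01,"roll": 0,"gripper": 0},
  {"x": 0.0012,"y": -0.0008,"z": 0.012,"roll": 0,"gripper": 0},
  {"x": 0.0012,"y": -0.0008,"z": 0.013,"roll": 0,"gripper": 0},
  {"x": 0.0012,"y": -0.0008,"z": 0.013,"roll": 0,"gripper": 0},
])

```text
clock: 10.07
tcp_pos: [0.5792, -0.1767, 0.074]
ee_rot: [0.57, 0.822, -0.0, -0.0]
ft_force: [-0.6, -0.2, -1.4]
finger_gap: 0.148
finger_force: 58.9
```

```bash
python3 fine.py
```

```text
[ 0.57923801 -0.17671674  0.07395155] [-0.63301979 -0.18583705 -1.38463782] [0.00340999 0.02219007 0.01280288] 0.14810776789280186 (array([ 0.0007,  0.0011, -0.0117]), np.float64(0.02142125860092392), np.float64(110.52142125860094))
hole px exp [319.31414163 140.01107213] pin tip px exp [322.23436419 139.23770309] hole low [319.3457286  138.74601993]
```

>>> play_rows([
  {"x": 0.0002,"y": 0.0005,"z": 0.002,"roll": 0,"gripper": 0},
  {"x": 0.0002,"y": 0.0005,"z": 0.004,"roll": 0,"gripper": 0},
  {"x": 0.0002,"y": 0.0005,"z": 0.006,"roll": 0,"gripper": 0},
  {"x": 0.0002,"y": 0.0005,"z": 0.0075,"roll": 0,"gripper": 0},
  {"x": 0.0002,"y": 0.0005,"z": 0.0085,"roll": 0,"gripper": 0},
  {"x": 0.0002,"y": 0.0005,"z": 0.0085,"roll": 0,"gripper": 0},
])

```text
clock: 10.62
tcp_pos: [0.5797, -0.1764, 0.066]
ee_rot: [0.57, 0.822, -0.0, -0.0]
ft_force: [-2.4, 0.9, 3.7]
finger_gap: 0.149
finger_force: 59.5
```

```bash
python3 fine.py
```

```text
[ 0.57971921 -0.17638505  0.06595109] [-2.39671062  0.85933688  3.68039378] [ 0.09746936  0.51293994 -0.0151635 ] 0.1486205514462127 (array([ 0.0005,  0.0005, -0.0197]), np.float64(0.018013042457738493), np.float64(110.51801304245774))
hole px exp [319.3139536  140.01081649] pin tip px exp [320.58741674 141.86070542] hole low [319.34554364 138.74577399]
```

Contact is at the seated height (0.066 m, expected 0.0657). A slight press, then release and retreat.

>>> play_rows([
  {"x": 0,"y": 0,"z": 0.0007,"roll": 0,"gripper": 0},
  {"x": 0,"y": 0,"z": 0.0007,"roll": 0,"gripper": 0},
  {"x": 0,"y": 0,"z": 0.0,"roll": 0,"gripper": 0.3},
  {"x": 0,"y": 0,"z": 0.0,"roll": 0,"gripper": 0.6},
  {"x": 0,"y": 0,"z": 0.0,"roll": 0,"gripper": 0.6},
  {"x": 0,"y": 0,"z": 0.0,"roll": 0,"gripper": 0.6},
  {"x": 0,"y": 0,"z": 0.0,"roll": 0,"gripper": 0.6},
  {"x": 0,"y": 0,"z": -0.01,"roll": 0,"gripper": 0.6},
  {"x": 0,"y": 0,"z": -0.03,"roll": 0,"gripper": 0.6},
  {"x": 0,"y": 0,"z": -0.06,"roll": 0,"gripper": 0.6},
  {"x": 0,"y": 0,"z": -0.1,"roll": 0,"gripper": 0.6},
  {"x": 0,"y": 0,"z": -0.14,"roll": 0,"gripper": 0.6},
  {"x": 0,"y": 0,"z": -0.17,"roll": 0,"gripper": 0.6},
  {"x": 0,"y": 0,"z": -0.17,"roll": 0,"gripper": 0.6},
  {"x": 0,"y": 0,"z": -0.17,"roll": 0,"gripper": 0.6},
])

```text
clock: 11.92
tcp_pos: [0.5804, -0.1766, 0.2382]
ee_rot: [0.57, 0.822, 0.0, 0.002]
ft_force: [0.2, 0.5, -1.6]
finger_gap: 0.599
finger_force: 0.0
```

Run:
```python
from cell import robot
from h import *
o=robot.observe();c=robot.capture('wrist');cv2.imwrite('pics/end.png',c['image'])
P=cloud(c,o);Z=P[...,2]
g=(np.hypot(P[...,0]-.58,P[...,1]+.176)<.1)&(abs(Z-.055)<.006)
g=cv2.morphologyEx(g.astype(np.uint8),cv2.MORPH_OPEN,np.ones((5,5)))>0
T=P[g];A=np.c_[T[:,:2]-[.58,-.176],np.ones(len(T))];k=np.linalg.lstsq(A,T[:,2],rcond=None)[0]
print(o['clock'],o['tcp_pos'],o['ft_force'],rect(T),'plane',k)
```

```text
11.9167 [ 0.58040116 -0.17660083  0.23818412] [ 0.24568206  0.47619498 -1.55908249] (0.5803731079101563, -0.1767318572998047, -69.4676628112793, 159.98092651367188, 110.5564193725586) plane [-5.84600153e-05 -1.57948426e-04  5.52426385e-02]
```

View pics/end.png

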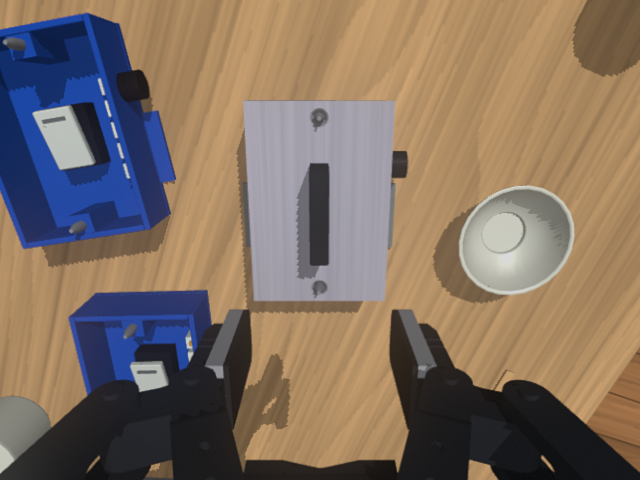

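The final picture shows the cover flat on the box. Its top is level at 55 mm, both pins are through the holes at (319,117) and (319,288), and the gripper is clear.

```bash
python3 -c "
from cell import robot
print(robot.sign_off())"
```

```text
the job is handed in; nothing more can be done
None
```

I pressed the rocker fully down, seated the cover flat on the grey box with both pins through its holes, and handed the job in at about 12 s; no verdict came back.

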